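Fit the brake spring of the decorating turntable

ROBOT

A 6-joint arm with a two-finger parallel gripper is mounted at the origin on a cart in front of the work surface, level with it; the furniture and walls round the work are solid. World frame = base frame: x ahead of the robot, y to its left, z up, the work surface at z = 0. Lengths are in m, angles in degrees, forces in N, time in s.
With the tool pointing down it reaches from about 0.25 to 0.725 m from the base axis. Payload 9.7 kg.
Tool frame: the origin (TCP) lies at the very end of the fingers, on their centre line; the grasp point (between the pads) lies tcp_to_grasp behind it (tcp_to_grasp is the distance from the TCP to the grasp point, in m); z points along the fingers, y is the direction in which the jaws open and shut (so a half turn about z gives the same grasp; the last joint's range is limited). The gripper opens to 85 mm and grips with 20 to 120 N. Pads are 22 mm wide; open, the fingers measure 114 mm over their backs; the gripper's body (76 mm by 85 mm) begins 54 mm behind the grasp point. The pads swing forward as they close: fully open they stand 13 mm farther back than shut.
Start: joints at [-73.854, 4.979, 10.078, 95.1, 0, 90], TCP at [0.153, -0.528, 0.231] pointing down, gripper open.
Joint ranges: [-179.16, 179.16], [-48.56, 103.87], [-65.8, 70.77], [-126.05, 130.52], [-82.76, 87.17], [-180, 180]. Speed limits (degrees/s): [127.2, 127.2, 147.25, 180, 180, 180].

INTERFACE

Orientations are given as [roll, pitch, yaw] about the fixed x, y, z axes, in that order (R = Rz(yaw) Ry(pitch) Rx(roll)).
In Python, from workcell import * gives the robot as it stands. The module is installed in compiled form; this text tells all that it offers.
- The arm moves only by the shell command python3 -m pendant 'ROWS' [FORCE]. ROWS is JSON, a list of rows, each a list of 3 entries, a list of its own where there are three numbers: the opening in per cent of the stroke, from 0 (shut) to 100 (fully open), then the shift along the world's x, y, z in mm, then the turn, a rotation vector about the world's x, y, z in degrees. A call has 1 to 20 rows; each row is the pose to reach, as a shift and turn from the pose measured when the call began; what a row does not reach only later rows make up. A row lasts 1/8 s, in which the tool goes at most 62.5 mm and 10.7 degrees, less where a joint would pass 70% of its speed; a pose out of reach is approached as far as the arm can. A call with a gripper value outside its range is refused whole. The fingers move at their own pace and stop on an object; FORCE is the grip in N (left out, the last holds). Time passes only in rows, so rows that repeat a pose let the fingers close. It gives the time, the measured TCP pose, the force and the opening at its end, in the units of the state.
- get_obs(): the state, without advancing time (a new reading comes with each control period).
- camera(name): name is "scene" or "top" or "wrist"; returns a dict with "img" (420x560x3 uint8, red, green, blue), "fx", "fy", "cx", "cy" (pixels), "k1" (the pictures are not rectified: a ray, as slopes to the right and down, at radius r is drawn at 1 + k1 r^2 times it, then the intrinsics apply), "cam_to_world" (4x4, takes a point from camera to world coordinates); the wrist camera has in their place "T_tool_cam" (4x4, takes a point from camera to tool coordinates, whose origin is the TCP and whose axes are the flange's). Camera axes: x right, y down, z forward; pixel columns grow to the right and rows downward; lengths in m; the calibration is good to about 2 mm. A picture is of the moment at which its call begins: read the wrist's pose just before it. There is no depth.
- job_done(): hands the job in, once; it reports no verdict.
Trained networks look in a picture, given as the dict that the camera call returned (one of the last four; its "shot" number tells which), for a name from the list of things; names that differ only in an ending like _2 or _b are one class to them, and where a whole thing is asked for, a point or a joint stands for the part that bears it (a point fixed in the world has none). Each returns a list of dicts, best first, with "confidence" (0 to 1); they miss things now and then, are a little off and sometimes report something else, mostly with a low value. They report only what shows in the picture. A call takes as long as a camera call. They do not tell look-alikes from the thing itself.
- regions_of(picture, label): "region" (420x560 bool, what is visible of it).
- pinpoint(picture, label): "position" ([x, y, z] in m, in world coordinates, good to about 4 mm: a listed point, or the origin of a listed thing).
The state is a dict: "time": time; "q": joint angles; "qd": joint speeds; "joint_efforts": joint torques, N m; "ee_pos": TCP position; "tcp_rot": TCP orientation; "wrist_force": force on the tool from outside, world axes, zero at the start; "torque": the same for the moment, N m; "opening": finger opening in m.
Only numpy, scipy, OpenCV 4.12 (cv2) and the standard library are available. Lean on these libraries where they do the work, as an engineer would, in place of code of your own. Each camera call takes 0.05 s, during which the arm holds its last target. There are 200 camera calls.

TASK

Fit the brake spring of the decorating turntable: take the spring from the modelling board, first hook its bent leg down into the hole in the steel tab on the blue brake arm, then stretch it and slip its eye over the anchor post, so that the eye sits in the neck under the post's head and the spring pulls the shoe against the turntable. Tab and post can be set anywhere in their slots, so feel your way: never press or pull the spring hard against arm or post (25 N is too much) or stretch it by more than 40 mm, and leave the other things on the table where they are.

Things in the scene. Friction and masses are not known exactly. Their poses are not given: they have to be found in the camera images.
- brake_base: Plywood stand, fixed, top at z 12 mm, carrying the turntable and, on the robot's side, the brake. Origin on its underside; x points from the brake to the turntable, z up. Arm pivot at x -44, y +115 mm; turntable centre at x +75, y 0.
- turntable: Round white modelling turntable, 196 mm across, on the stand; its rim runs from z 20 to 44 mm above the table. Origin at its centre, on the plywood. The brake shoe bears on the rim side.
- brake_arm (a joint): Blue bell-crank brake arm, flat steel 18 mm wide, top at z 23 mm, on a stiff pivot (about 0.3 N m), staying where it is left. rad: 0 = the black rubber shoe touches the rim (the hole is then straight opposite the slot), greater = shoe swung clear and the hole farther from the post. Pulling on the spring swings it to 0.
- brake_hole (a point): Middle setting of the hole that takes the hook, on the top face (z 27 mm) of the steel tab bolted to the arm's free end, 85 mm from the pivot. The tab's slot lets the true hole lie up to 7 mm either way along this point's x axis (the arm's length); that is not measured. Through hole 8.5 mm wide, slightly chamfered, 4 mm deep, open below; tab 19 mm wide. z up.
- anchor_slot (a point): Middle of the anchor slot, at z 30 mm; its y axis runs along the slot, towards the hole at arm 0, 147 mm away. The steel post is clamped up to 6 mm from this point along the slot (that is not measured). Post: collar 12 mm wide up to z 25.5, neck 6 mm wide, domed head 10 mm wide from z 34.5 to 39.5 mm.
- brake_spring: Hook half of the tension spring, 131 mm long unstretched. Origin on the spring's axis, in the leg; x along the spring towards the eye, z opposite to the leg. Leg 6 mm thick reaches to z -15.5; 6 mm rod to x 18; brass grip block x 18 to 38, 14 mm wide and high; steel coils 15 mm wide x 38 to 86. Lies with block and coils on the board, leg down beyond the board's edge. About 0.15 kg.
- hook_tip (a point): Lower, blunt end of the spring's bent leg, 15.5 mm below the spring's axis. With the leg in the hole and the rod resting on the tab the spring's axis is at z 30 mm.
- spring_stretch (a joint): Stretch of the spring, m: 0 = coils shut. Pull = 2 N + 450 N/m x stretch, so 13 N at 25 mm; it springs back. Beyond 40 mm it is spoilt. Fitted it is stretched by 15 to 28 mm.
- spring_eye (a point): Centre of the flat eye at the spring's other end, on its axis; axes as the spring's, z upright through the eye. Opening 17 mm along the spring, 14 mm across, wire 4 mm thick. 119 mm from the leg when unstretched. The second brass grip block, 20 mm long, 14 mm wide and high, has its middle 23 mm from here on the coils' side.
- spring_board: Brown modelling board, 255 x 345 x 14 mm, fixed; origin at its underside's centre. The spring lies on it, leg over the edge on the +y side. A yellow scraper lies on it too.
- rolling_pin: Wooden rolling pin, 242 x 30 mm; origin at its underside. Leave it.
- white_strip_0: Strip of white clay leaves, 126 x 22 x 9 mm, drying; origin at its underside. Leave it.
- white_strip_1: Strip of white clay leaves, 135 x 25 x 9 mm, drying; origin at its underside. Leave it.
Not all that is in view belongs to the job. Of the things like the brake_spring, leave any that is purple; of the rest the larger one is meant.

How it is judged:
By the outcome, as a careful person would: the job done as asked, in the order asked, and still so for the second after the job is handed in, with the robot touching nothing.
It also fails if it takes over 64 s, if anything falls off the work surface, if the arm or the gripper's body presses on something with over 40 N, if the wrist force passes 120 N, or if a joint passes its speed limit or range.

## Working session

There is one attempt and no reset: what is moved stays moved. The work goes in short steps, Python scripts to look and compute and a shell command to move; the robot and the scene stay as the last step left them, time stands still between calls to the robot, and variables do not carry over. Pictures are saved under pics/ and viewed, about 8 in all and at most 12, crops included, and the job is handed in when it is done.

```bash
mkdir -p pics
cat > h.py <<'E'
from workcell import *
import numpy as np, cv2
def save(p,n): cv2.imwrite('pics/'+n, cv2.cvtColor(p['img'],cv2.COLOR_RGB2BGR))
def proj(p,P,T=None):
    T=p['cam_to_world'] if T is None else T
    T=np.array(T); c=T[:3,:3].T@(np.array(P)-T[:3,3]); a=c[:2]/c[2]; a=a*(1+p['k1']*(a@a))
    return np.array([p['fx']*a[0]+p['cx'],p['fy']*a[1]+p['cy']])
def unproj(p,uv,z,T=None):
    T=p['cam_to_world'] if T is None else T
    T=np.array(T); d=np.array([(uv[0]-p['cx'])/p['fx'],(uv[1]-p['cy'])/p['fy']]); a=d.copy()
    for _ in range(20): a=d/(1+p['k1']*(a@a))
    r=T[:3,:3]@np.array([a[0],a[1],1]); return T[:3,3]+r*(z-T[2,3])/r[2]
E
python3 - <<'E'
from h import *
o=get_obs(); print(o['time'],o['ee_pos'],o['tcp_rot'],o['opening'],[k for k in o], o.get('tcp_to_grasp'))
try: print(tcp_to_grasp)
except Exception as e: print(e)
for c in ('top','scene'):
    p=camera(c); save(p,c+'1.png'); print(c,p['fx'],np.round(p['cam_to_world'],3).tolist())
    for n in ['brake_base','turntable','brake_arm','brake_hole','anchor_slot','brake_spring','hook_tip','spring_eye','spring_board']:
        print(n,[(np.round(d['position'],4).tolist(),round(d['confidence'],2)) for d in pinpoint(p,n)])
E
```

```text
0.0 [ 0.15288576 -0.52808098  0.23056173] [-1.79922570e+02  1.12781516e-03  1.61462775e+01] 0.08522887177877604 ['time', 'q', 'qd', 'joint_efforts', 'ee_pos', 'tcp_rot', 'wrist_force', 'torque', 'opening'] None
0.0187
top 461.30344800079894 [[0.024, -0.993, 0.119, 0.412], [-1.0, -0.023, 0.017, 0.052], [-0.014, -0.119, -0.993, 1.245], [0.0, 0.0, 0.0, 1.0]]
brake_base [([0.6941, 0.1032, -0.0029], 0.92)]
turntable [([0.7727, 0.0928, 0.0125], 0.92)]Traceback (most recent call last):
  File "<stdin>", line 8, in <module>
ValueError: it knows: anchor_slot, brake_base, brake_hole, brake_spring, hook_tip, rolling_pin, spring_board, spring_eye, turntable, white_strip
```

View pics/top1.png

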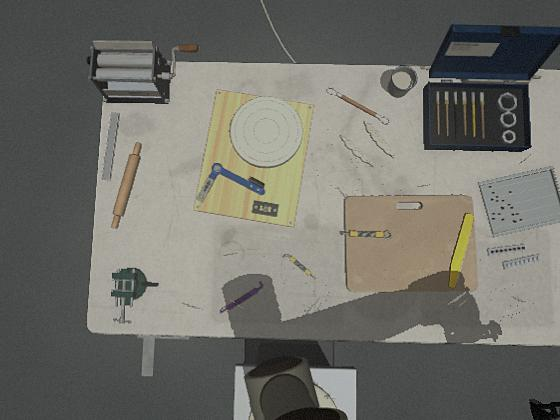

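The top view shows the stand at about (255,155) and the brake arm with its pivot at (215,168). The black anchor plate is at (265,208), and the larger spring lies on the board at (365,234) with its leg at the left edge. There is a small decoy at (298,264) and a purple one at (240,297).

Run:
```python
from h import *
for c in ('top','scene'):
    p=camera(c); save(p,c+'1.png')
    for n in ['brake_base','turntable','brake_hole','anchor_slot','brake_spring','hook_tip','spring_eye','spring_board']:
        print(c,n,[(np.round(d['position'],4).tolist(),round(d['confidence'],2)) for d in pinpoint(p,n)])
    if c=='top':
        im=cv2.cvtColor(p['img'],cv2.COLOR_RGB2BGR)
        a=cv2.resize(im[155:235,190:290],None,fx=5,fy=5,interpolation=3);b=cv2.resize(im[205:265,335:435],None,fx=3,fy=3,interpolation=3)
        cv2.imwrite('pics/crop1.png',np.vstack([a,np.pad(b,((0,0),(0,200),(0,0)))]))
```

```text
top brake_base [([0.6957, 0.1061, -0.0006], 0.77)]
top turntable [([0.7722, 0.0932, 0.0117], 0.91)]
top brake_hole [([0.5944, 0.2646, 0.0246], 0.94)]
top anchor_slot [([0.5657, 0.0925, 0.0301], 0.73)]
top brake_spring [([0.5021, -0.1161, 0.0198], 0.73), ([0.3558, 0.0924, 0.0046], 0.73), ([0.4416, 0.03, 0.0023], 0.56), ([0.7262, -0.157, -0.0027], 0.47)]
top hook_tip [([0.4364, 0.0379, 0.0069], 0.59), ([0.5029, -0.1152, 0.0037], 0.55), ([0.3733, 0.1027, 0.0094], 0.53)]
top spring_eye [([0.2911, 0.1917, 0.0108], 0.42), ([0.7611, -0.2057, 0.0006], 0.42), ([0.5026, -0.2349, 0.0228], 0.41), ([0.3886, -0.0389, 0.0048], 0.39)]
top spring_board [([0.487, -0.3003, 0.0007], 0.97)]
scene brake_base [([0.6959, 0.1025, 0.0007], 0.67)]
scene turntable [([0.7757, 0.0908, 0.0125], 0.85)]
scene brake_hole [([0.5902, 0.263, 0.0261], 0.97), ([0.5646, 0.0916, 0.0289], 0.36)]
scene anchor_slot [([0.5616, 0.0951, 0.0303], 0.78), ([0.5024, -0.1138, 0.0221], 0.3)]
scene brake_spring [([0.3598, 0.0913, 0.0083], 0.64), ([0.4479, 0.0315, -0.0032], 0.61), ([0.5023, -0.1133, 0.0201], 0.43)]
scene hook_tip [([0.4335, 0.0383, 0.0045], 0.59), ([0.5004, -0.1139, 0.0037], 0.58), ([0.3712, 0.0989, 0.005], 0.55)]
scene spring_eye [([0.5034, -0.235, 0.0235], 0.46), ([0.2971, 0.1929, 0.0103], 0.44), ([0.3895, -0.043, 0.0103], 0.42)]
scene spring_board [([0.4826, -0.3012, -0.0029], 0.85)]
```

View pics/scene1.png

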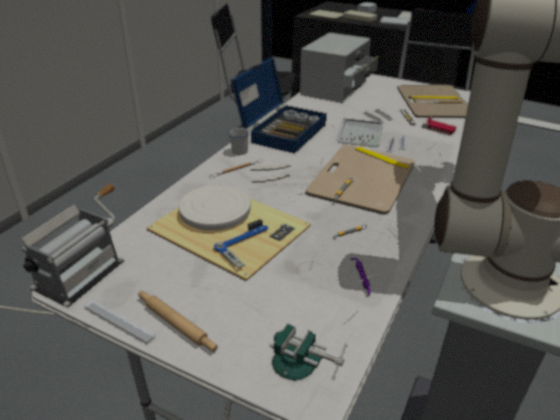

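View pics/crop1.png

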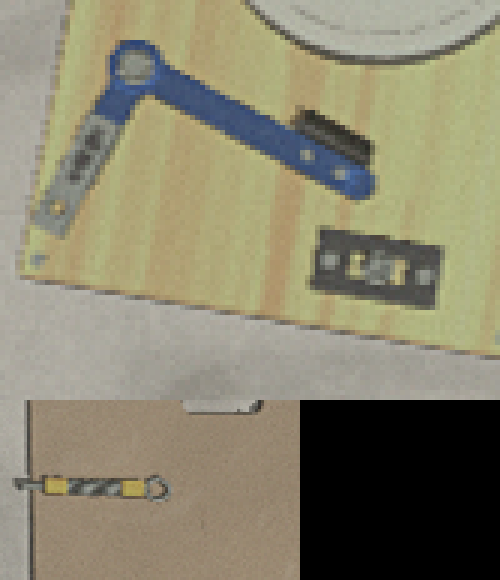

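```bash
python3 - <<'E'
from h import *
p=camera('wrist'); print({k:(np.round(v,3).tolist()) for k,v in p.items() if k!='img'})
E
python3 -m pendant '[[100,[60,50,0],[0,0,10]],[100,[120,100,0],[0,0,20]],[100,[180,150,-10],[0,0,30]],[100,[230,190,-20],[0,0,40]],[100,[280,230,-30],[0,0,50]],[100,[320,270,-40],[0,0,60]],[100,[340,310,-40],[0,0,70]],[100,[350,317,-40],[0,0,73.9]],[100,[350,317,-40],[0,0,73.9]],[100,[350,317,-40],[0,0,73.9]],[100,[350,317,-40],[0,0,73.9]]]' 60
python3 - <<'E'
from h import *
from scipy.spatial.transform import Rotation as Ro
o=get_obs(); p=camera('wrist'); save(p,'w1.png')
M=np.eye(4); M[:3,:3]=Ro.from_euler('xyz',o['tcp_rot'],degrees=True).as_matrix(); M[:3,3]=o['ee_pos']
print(o['time'],o['ee_pos'],o['tcp_rot'],o['q']); T=M@np.array(p['T_tool_cam'])
for n in ['brake_spring','hook_tip','spring_eye']:
    print(n,[(np.round(d['position'],4).tolist(),round(d['confidence'],2)) for d in pinpoint(p,n)])
for P in [[.5025,-.115,.0215],[.5025,-.2345,.0215]]: print(proj(p,P,T))
E
```

```text
{'fx': 319.43, 'fy': 319.43, 'cx': 280.181, 'cy': 209.751, 'k1': -0.019, 'T_tool_cam': [[-0.0, -0.962, -0.273, 0.069], [1.0, -0.0, -0.0, 0.0], [0.0, -0.273, 0.962, -0.143], [0.0, 0.0, 0.0, 1.0]], 'shot': 4}
time: 2.48
ee_pos: [0.5024, -0.2121, 0.1915]
tcp_rot: [180.0, 0.0, 89.9]
wrist_force: [-0.9, -0.1, 0.3]
opening: 0.0855
2.475 [ 0.50242595 -0.21212395  0.19150679] [1.79989602e+02 1.20853871e-02 8.99482570e+01] [-2.28857317e+01  3.66752628e+00  4.27154283e+00  9.05897434e+01
 -7.10316280e-03  6.71660093e+01]
brake_spring [([0.5006, -0.1138, 0.0194], 0.67)]
hook_tip [([0.5025, -0.1122, 0.0049], 0.64)]
spring_eye [([0.5051, -0.2358, 0.021], 0.58), ([0.3851, -0.0395, 0.0107], 0.51)]
[280.53229712  87.58866047]
[280.62954791 212.12913127]
```

View pics/w1.png

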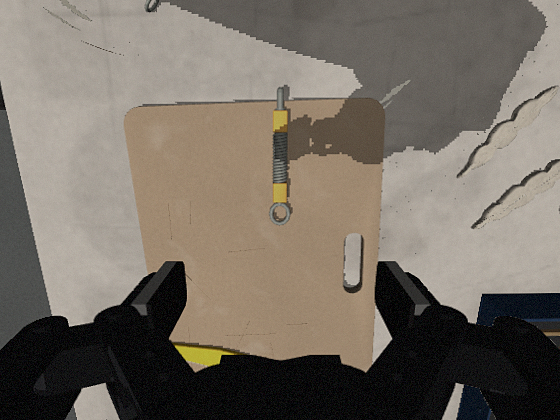

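The wrist view shows the spring vertical at column 280, with the leg at about (281,90) and the eye at (280,213). This agrees with the reprojection, so I grip the eye block.

```bash
python3 -m pendant '[[45,[0,0,-50],[0,0,0]],[45,[0,0,-100],[0,0,0]],[45,[0,0,-130],[0,0,0]],[45,[0,0,-150],[0,0,0]],[45,[0,0,-165],[0,0,0]],[45,[0,0,-174],[0,0,0]],[45,[0,0,-174.5],[0,0,0]],[45,[0,0,-174.5],[0,0,0]]]' 100
python3 -m pendant '[[0,[0,0,0],[0,0,0]],[0,[0,0,0],[0,0,0]],[0,[0,0,0],[0,0,0]],[0,[0,0,0],[0,0,0]],[0,[0,0,0],[0,0,0]],[0,[0,0,0],[0,0,0]],[0,[0,0,0],[0,0,0]],[0,[0,0,0],[0,0,0]]]' 100
```

```text
time: 3.68
ee_pos: [0.503, -0.2121, 0.0177]
tcp_rot: [179.9, 0.0, 90.0]
wrist_force: [0.7, 0.3, 0.3]
opening: 0.0388
time: 4.68
ee_pos: [0.5036, -0.2124, 0.0189]
tcp_rot: [179.8, 0.1, 90.0]
wrist_force: [-0.9, 0.1, 6.7]
opening: 0.0103
```

```bash
python3 -m pendant '[[0,[0,0,20],[0,0,0]],[0,[0,0,60],[0,0,0]],[0,[0,0,100],[0,0,0]],[0,[0,0,120],[0,0,0]],[0,[0,0,120],[0,0,0]],[0,[0,0,120],[0,0,0]]]'
python3 - <<'E'
from h import *
p=camera('wrist'); save(p,'w2.png')
E
```

```text
time: 5.42
ee_pos: [0.5032, -0.2122, 0.1376]
tcp_rot: [179.9, 0.0, 90.0]
wrist_force: [0.5, -0.6, -1.6]
opening: 0.0103
```

View pics/w2.png

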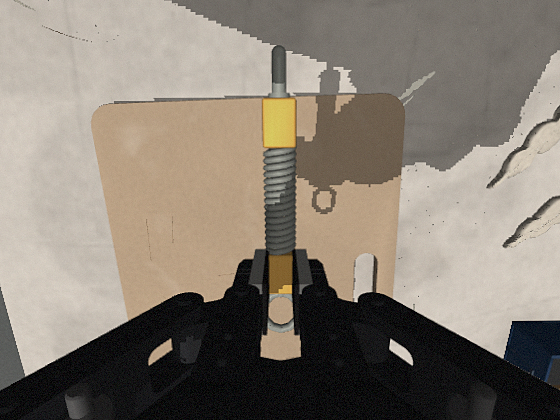

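Spring held squarely by the eye block; leg at (279,50), coils below. Moving to view the post.

```bash
python3 -m pendant '[[0,[0,40,10],[0,0,0]],[0,[0,90,20],[0,0,-2]],[0,[0,140,30],[0,0,-4]],[0,[0,190,40],[0,0,-6]],[0,[0,230,40],[0,0,-8]],[0,[0,260,40],[0,0,-9]],[0,[0,272,40],[0,0,-9]],[0,[0,272,40],[0,0,-9]],[0,[0,272,40],[0,0,-9]],[0,[0,272,40],[0,0,-9]]]'
cat >> h.py <<'E'
from scipy.spatial.transform import Rotation as Ro
def wrist(n):
    o=get_obs(); p=camera('wrist'); save(p,n)
    M=np.eye(4); M[:3,:3]=Ro.from_euler('xyz',o['tcp_rot'],degrees=True).as_matrix(); M[:3,3]=o['ee_pos']
    print(round(o['time'],2),np.round(o['ee_pos'],4),np.round(o['tcp_rot'],2),np.round(o['wrist_force'],1)); return p,M,M@np.array(p['T_tool_cam'])
def pp(p,*ns):
    for n in ns: print(n,[(np.round(d['position'],4).tolist(),round(d['confidence'],2)) for d in pinpoint(p,n)])
E
python3 - <<'E'
from h import *
p,M,T=wrist('w3.png'); pp(p,'hook_tip','brake_spring','spring_eye','anchor_slot','brake_hole','turntable','brake_base')
iM=np.linalg.inv(M)
for n in ('hook_tip','brake_spring','spring_eye'):
    for d in pinpoint(p,n)[:1]: print(n,'tool',np.round((iM@np.append(d['position'],1))[:3]*1000,1))
E
```

```text
time: 6.72
ee_pos: [0.5031, 0.059, 0.1773]
tcp_rot: [180.0, 0.0, 80.9]
wrist_force: [1.0, 0.1, -1.1]
opening: 0.0108
6.72 [0.5031 0.059  0.1773] [1.7995e+02 4.0000e-02 8.0900e+01] [ 1.   0.1 -1.1]
hook_tip [([0.5172, 0.1544, 0.1661], 0.93), ([0.4333, 0.0358, 0.0044], 0.76), ([0.3719, 0.1032, 0.0043], 0.58)]
brake_spring [([0.357, 0.0876, 0.0053], 0.89), ([0.4429, 0.0284, 0.0061], 0.82), ([0.5176, 0.1556, 0.1793], 0.74), ([0.7304, -0.153, 0.0026], 0.41), ([0.6987, 0.1064, -0.0008], 0.18)]
spring_eye [([0.3894, -0.0386, 0.01], 0.88), ([0.2894, 0.1948, 0.0104], 0.7), ([0.5011, 0.0379, 0.1751], 0.64), ([0.5157, 0.1553, 0.1617], 0.24)]
anchor_slot [([0.5699, 0.0911, 0.026], 0.9)]
brake_hole [([0.503, 0.0403, 0.1793], 0.69)]
turntable [([0.7747, 0.0951, 0.0162], 0.64)]
brake_base [([0.6972, 0.1073, 0.0012], 0.92)]
hook_tip tool [96.5 -1.2 11.1]
brake_spring tool [   5.3 -148.9  171.8]
spring_eye tool [-114.2  -97.   167.3]
```

View pics/w3.png

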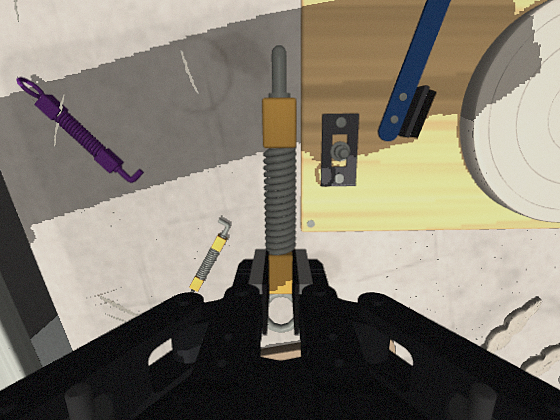

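```bash
python3 -m pendant '[[0,[15,40,-10],[0,0,0]],[0,[30,75,-25],[0,0,0]],[0,[40,95,-37],[0,0,0]],[0,[44,100,-37],[0,0,0]],[0,[44,100,-37],[0,0,0]],[0,[44,100,-37],[0,0,0]]]'
python3 - <<'E'
from h import *
p,M,T=wrist('w4.png'); pp(p,'hook_tip','anchor_slot','brake_hole','turntable','brake_base')
for n in ('hook_tip',):
    for d in pinpoint(p,n)[:1]: print(n,'tool',np.round((np.linalg.inv(M)@np.append(d['position'],1))[:3]*1000,1))
a=cv2.imread('pics/w4.png')[0:200,260:460]; b=cv2.imread('pics/w3.png')[100:200,290:390]
cv2.imwrite('pics/crop4.png',np.hstack([cv2.resize(a,(400,400),interpolation=3),cv2.resize(b,(400,400),interpolation=3)]))
E
```

```text
time: 8.02
ee_pos: [0.5471, 0.1591, 0.1412]
tcp_rot: [179.9, 0.0, 80.9]
wrist_force: [-0.1, -0.1, -1.3]
opening: 0.0109
8.03 [0.5471 0.1591 0.1412] [1.7989e+02 2.0000e-02 8.0930e+01] [-0.1 -0.1 -1.3]
hook_tip [([0.5609, 0.2581, 0.1218], 0.95), ([0.3711, 0.1029, 0.0063], 0.63)]
anchor_slot [([0.5685, 0.0923, 0.0287], 0.63)]
brake_hole [([0.5934, 0.2649, 0.0237], 0.58)]
turntable [([0.7708, 0.0936, 0.0113], 0.75)]
brake_base [([0.6951, 0.1063, 0.0], 0.65)]
hook_tip tool [99.9 -2.  19.3]
```

View pics/crop4.png

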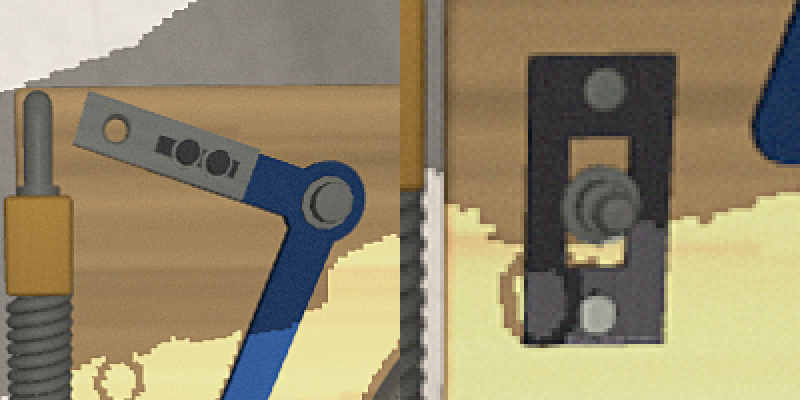

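Left crop: the hook is at full pixel (279,48) and the tab hole at (318,64.5). Right crop: in w3 the post head is at (343.3,152.5) and the collar at (340,151).

Run:
```python
from h import *
def T_of(pos,rot,p):
    M=np.eye(4); M[:3,:3]=Ro.from_euler('xyz',rot,degrees=True).as_matrix(); M[:3,3]=pos; return M,M@np.array(p['T_tool_cam'])
p=camera('wrist')
M3,T3=T_of([.5031,.059,.1773],[179.95,.04,80.9],p); M4,T4=T_of([.5471,.1591,.1412],[179.89,.02,80.93],p)
head=unproj(p,(343.3,152.5),.038,T3); col=unproj(p,(340.2,151),.0255,T3); print('head',head,'collar',col)
pl=[unproj(p,uv,.02,T3) for uv in [((604-400)/4+290,122.5),((598-400)/4+290,178.5)]]; print('plate screws',pl, (pl[0]+pl[1])/2, np.degrees(np.arctan2(*(pl[0]-pl[1])[:2][::-1])))
hole=unproj(p,(318,64.5),.027,T4); piv=unproj(p,((327/2)+260,101.5),.03,T4)
print('hole',hole,'piv',piv,np.linalg.norm((hole-piv)[:2]),np.degrees(np.arctan2(*(hole-piv)[:2][::-1])))
# hook in tool: draw hypothesised capsule: outline of leg top end
for L in (94,96.5,99):
  for z in (-4,-2):
    print(L,z,[np.round(proj(p,(M4@np.array([x,0,zz,1]))[:3],T4),1).tolist() for x,zz in ((L+3,z),(L,z-3),(L,z+15.5),(L-76+96-18-78+0*L,z))])
```

```text
head [0.56389175 0.09060561 0.038     ] collar [0.56346639 0.09077886 0.0255    ]
plate screws [array([0.56791404, 0.11548976, 0.02      ]), array([0.56093016, 0.06443995, 0.02      ])] [0.5644221  0.08996485 0.02      ] 82.20999958218985
hole [0.59184292 0.26159599 0.027     ] piv [0.66739459 0.22308294 0.03      ] 0.08480159505903588 152.98943565579972
94 -4 [[280.4, 1016.3], [280.4, 963.7], [280.3, 663.1], [280.3, 771.4]]
94 -2 [[280.4, 1048.2], [280.4, 997.4], [280.2, 85.6], [280.3, 916.7]]
96.5 -4 [[280.4, 1017.9], [280.4, 966.6], [280.3, 718.2], [280.3, 801.8]]
96.5 -2 [[280.4, 1048.9], [280.4, 999.5], [280.2, 222.1], [280.3, 935.9]]
99 -4 [[280.4, 1019.4], [280.4, 969.5], [280.3, 765.1], [280.3, 827.2]]
99 -2 [[280.4, 1049.6], [280.4, 1001.6], [280.2, 335.6], [280.3, 951.2]]
```

Run:
```python
from h import *
o=get_obs();p=camera('wrist');M=np.eye(4); M[:3,:3]=Ro.from_euler('xyz',o['tcp_rot'],degrees=True).as_matrix(); M[:3,3]=o['ee_pos'];T=M@np.array(p['T_tool_cam'])
print([np.round(proj(p,(M@np.array([96.5e-3,0,0,1]))[:3],T),1)])
for z in (-5,-3,-1):
  print('axis z',z)
  # rows: rod far end (45), block front edge top (row 98 at crop 196/2), block rear (row 147.5), top face z-7
  for row,dz,nm in ((45,0,'legend outer'),(98,-7,'blk front'),(147.5,-7,'blk rear')):
    best=min(np.arange(20,130,.2),key=lambda x:abs(proj(p,(M@np.array([x/1e3,-.001,(z+dz)/1e3,1]))[:3],T)[1]-row)); print(nm,best)
```

```text
[array([281. ,  49.5])]
axis z -5
legend outer 97.19999999999973
blk front 76.9999999999998
blk rear 57.999999999999865
axis z -3
legend outer 97.59999999999972
blk front 76.9999999999998
blk rear 57.79999999999987
axis z -1
legend outer 97.99999999999972
blk front 77.19999999999979
blk rear 57.599999999999866
```

```bash
python3 -m pendant '[[0,[15,4,-20],[0,0,0]],[0,[30.7,8.4,-50],[0,0,0]],[0,[30.7,8.4,-75],[0,0,0]],[0,[30.7,8.4,-90],[0,0,0]],[0,[30.7,8.4,-96],[0,0,0]],[0,[30.7,8.4,-96],[0,0,0]],[0,[30.7,8.4,-96],[0,0,0]]]'
python3 - <<'E'
from h import *
p,M,T=wrist('w5.png'); q=camera('scene'); save(q,'s5.png')
a=cv2.imread('pics/w5.png')[0:160,200:400]; 
uv=proj(q,[.5918,.2616,.03]).astype(int); print(uv); b=cv2.imread('pics/s5.png')[uv[1]-25:uv[1]+25,uv[0]-25:uv[0]+25]
cv2.imwrite('pics/crop5.png',np.hstack([cv2.resize(a,(500,400),interpolation=3),cv2.resize(b,(300,400),interpolation=3)]))
E
```

```text
time: 9.35
ee_pos: [0.5783, 0.1684, 0.0457]
tcp_rot: [179.8, -0.0, 81.0]
wrist_force: [-0.7, -0.9, -0.5]
opening: 0.0108
9.35 [0.5783 0.1684 0.0457] [ 1.7985e+02 -2.0000e-02  8.0970e+01] [-0.7 -0.9 -0.5]
[237 260]
```

View pics/crop5.png

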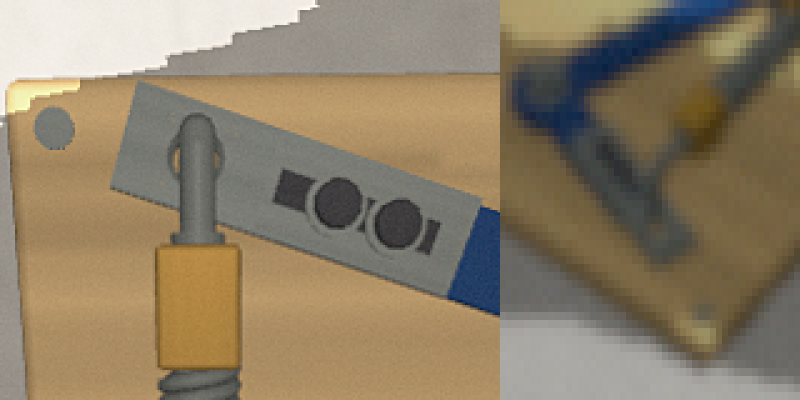

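The hook is laterally centred on the hole. The hole's edges show on both sides of the rod, with its centre at about full (278.6,63.2). I'll compute the residual along the spring.

Run:
```python
from h import *
o=get_obs();p=camera('wrist');M=np.eye(4); M[:3,:3]=Ro.from_euler('xyz',o['tcp_rot'],degrees=True).as_matrix(); M[:3,3]=o['ee_pos'];T=M@np.array(p['T_tool_cam'])
for v in (61.5,63.2,65):
  h=unproj(p,(278.6,v),.027,T); print(h,(np.linalg.inv(M)@np.append(h,1))[:3]*1e3)
for row,dz,nm in ((45.5,0,'leg outer'),(98,-7,'blk front'),(147.5,-7,'blk rear')):
    print(nm,min(np.arange(20,130,.2),key=lambda x:abs(proj(p,(M@np.array([x/1e3,-.001,(-3+dz)/1e3,1]))[:3],T)[1]-row)))
```

```text
[0.59207036 0.26223481 0.027     ] [94.93821936 -1.0828495  18.45416061]
[0.59195402 0.26150996 0.027     ] [94.20409233 -1.08393853 18.45400642]
[0.59183054 0.26074056 0.027     ] [93.42484172 -1.08509538 18.45384275]
leg outer 97.39999999999972
blk front 76.9999999999998
blk rear 57.79999999999987
```

```bash
python3 -m pendant '[[0,[-0.2,-0.8,-2],[0,0,0]],[0,[-0.2,-0.8,-4],[0,0,0]],[0,[-0.2,-0.8,-6],[0,0,0]],[0,[-0.2,-0.8,-7],[0,0,0]],[0,[-0.2,-0.8,-8],[0,0,0]],[0,[-0.2,-0.8,-8],[0,0,0]],[0,[-0.2,-0.8,-8],[0,0,0]]]'
```

```text
time: 10.38
ee_pos: [0.5779, 0.1675, 0.0373]
tcp_rot: [179.9, -0.0, 81.0]
wrist_force: [-0.7, -0.4, -1.4]
opening: 0.0106
```

```bash
python3 -m pendant '[[0,[0,0,-1],[0,0,0]],[0,[0,0,-2],[0,0,0]],[0,[0,0,-3],[0,0,0]],[0,[0,0,-4],[0,0,0]],[0,[0,0,-4],[0,0,0]]]'; python3 -m pendant '[[0,[0,0,-1],[0,0,0]],[0,[0,0,-2],[0,0,0]],[0,[0,0,-3],[0,0,0]],[0,[0,0,-3],[0,0,0]]]'
```

```text
time: 11.0
ee_pos: [0.5779, 0.1675, 0.0332]
tcp_rot: [179.9, -0.0, 81.0]
wrist_force: [0.5, 0.8, -1.3]
opening: 0.0103
time: 11.5
ee_pos: [0.5778, 0.1675, 0.03]
tcp_rot: [179.9, 0.0, 81.0]
wrist_force: [-1.0, -0.2, -1.8]
opening: 0.0104
```

```bash
python3 -m pendant '[[0,[0,0,-1],[0,0,0]],[0,[0,0,-1.5],[0,0,0]],[0,[0,0,-2],[0,0,0]],[0,[0,0,-2],[0,0,0]]]'; python3 -m pendant '[[0,[0,0,-0.5],[0,0,0]],[0,[0,0,-1],[0,0,0]],[0,[0,0,-1],[0,0,0]]]'
```

```text
time: 12.0
ee_pos: [0.5778, 0.1675, 0.028]
tcp_rot: [179.9, 0.0, 81.0]
wrist_force: [0.1, 1.1, -0.9]
opening: 0.011
time: 12.38
ee_pos: [0.5778, 0.1675, 0.0271]
tcp_rot: [179.9, -0.0, 81.0]
wrist_force: [-0.6, -0.4, 0.4]
opening: 0.0107
```

```bash
python3 -m pendant '[[0,[-0.6,-3,0.5],[-0.2,0,0]],[0,[-1.2,-6,1],[-0.6,0.1,0.1]],[0,[-1.8,-9,2],[-1,0.1,0.2]],[0,[-2.4,-12,3],[-1.4,0.2,0.3]],[0,[-3,-15,4],[-1.8,0.2,0.4]],[0,[-3.7,-18,4.7],[-2.1,0.3,0.5]],[0,[-4.3,-21,5.2],[-2.4,0.3,0.6]],[0,[-4.8,-24,5.8],[-2.6,0.4,0.6]],[0,[-5.5,-27,6],[-2.7,0.4,0.7]],[0,[-5.5,-27,6],[-2.7,0.4,0.7]],[0,[-5.5,-27,6],[-2.7,0.4,0.7]]]' 120
python3 - <<'E'
from h import *
p,M,T=wrist('w6.png'); q=camera('scene'); save(q,'s6.png')
a=cv2.imread('pics/w6.png')[0:160,200:400]; b=cv2.imread('pics/w6.png')[0:420:1,130:430]
cv2.imwrite('pics/crop6.png',np.hstack([cv2.resize(a,(500,400),interpolation=3),cv2.resize(b,(300,400))]))
E
```

```text
time: 13.75
ee_pos: [0.5723, 0.1404, 0.0331]
tcp_rot: [179.9, 2.7, 81.7]
wrist_force: [-0.4, 3.7, -1.2]
opening: 0.0097
13.75 [0.5723 0.1404 0.0331] [179.88   2.74  81.66] [-0.4  3.7 -1.2]
```

View pics/crop6.png

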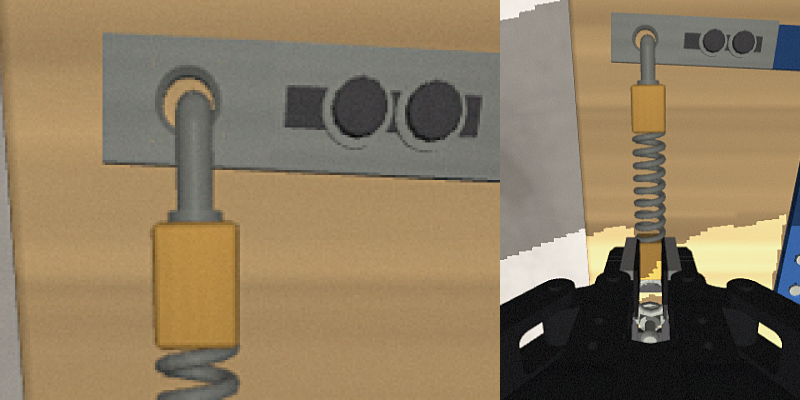

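The leg is hooked in the hole and the arm has swung nearly to 0, with pull at about 4 N. Next I raise the eye above the head and stretch to over the post.

```bash
python3 -m pendant '[[0,[-0.3,-1,2],[-0.9,0.1,0.1]],[0,[-0.6,-2,4],[-1.8,0.2,0.2]],[0,[-0.8,-4,6.4],[-2.8,0.4,0.3]],[0,[-1.4,-7,6.4],[-2.8,0.4,0.4]],[0,[-2,-10,6.4],[-2.8,0.4,0.5]],[0,[-2.7,-13,6.4],[-2.8,0.4,0.6]],[0,[-3.3,-16,6.4],[-2.8,0.4,0.6]],[0,[-4,-19,6.4],[-2.8,0.4,0.6]],[0,[-4.6,-22,6.4],[-2.8,0.4,0.6]],[0,[-5.2,-25,6.4],[-2.8,0.4,0.6]],[0,[-5.4,-26,6.4],[-2.8,0.4,0.6]],[0,[-5.4,-26,6.4],[-2.8,0.4,0.6]],[0,[-5.4,-26,6.4],[-2.8,0.4,0.6]]]'
python3 - <<'E'
from h import *
p,M,T=wrist('w7.png')
for P in ([.5637,.0907,.0395],): print(proj(p,P,T))
e=(M@np.array([-.0238,0,-.003,1]))[:3]; print(e,proj(p,e,T)); h=(M@np.array([-.0238+.0145+.119+.0105,0,0,1]))
a=cv2.imread('pics/w7.png')[270:370,230:330]; b=cv2.imread('pics/w7.png')[0:420:1,130:430]
cv2.imwrite('pics/crop7.png',np.hstack([cv2.resize(a,(500,500),interpolation=3),cv2.resize(b,(300,500))]))
E
```

```text
time: 15.48
ee_pos: [0.5678, 0.1158, 0.0399]
tcp_rot: [179.8, 5.3, 82.3]
wrist_force: [3.9, 12.0, -2.0]
opening: 0.0098
15.47 [0.5678 0.1158 0.0399] [179.79   5.35  82.28] [ 3.9 12.  -2. ]
[279.6056461  307.48706355]
[0.56463146 0.09264096 0.04511873] [280.94696814 311.36349076]
```

View pics/crop7.png

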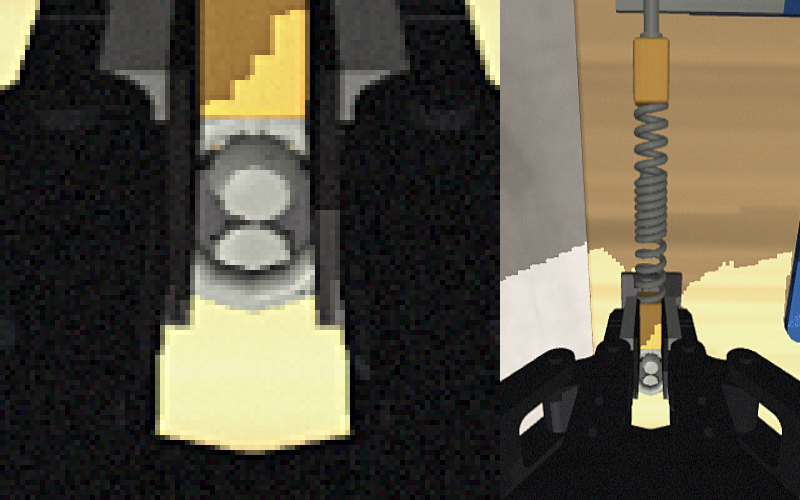

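Looking through the eye, the head is at full (280.4,308), inside the opening but about 2 mm off centre towards the far end. I'll correct that and lower.

```bash
python3 -m pendant '[[0,[-0.4,-2,0],[0,0,0]],[0,[-0.8,-3.4,0],[0,0,0]],[0,[-0.8,-3.4,0],[0,0,0]],[0,[-0.8,-3.4,0],[0,0,0]]]'; python3 -m pendant '[[0,[-0.1,-1,-1],[0.3,0,0]],[0,[-0.1,-1.2,-2.5],[0.8,-0.1,0]],[0,[-0.1,-1.2,-4],[1.4,-0.2,0]],[0,[-0.1,-1.2,-5],[1.7,-0.2,0]],[0,[-0.1,-1.2,-5],[1.7,-0.2,0]]]'
```

```text
time: 16.02
ee_pos: [0.5677, 0.114, 0.0403]
tcp_rot: [179.7, 5.1, 82.3]
wrist_force: [2.7, 13.2, -3.9]
opening: 0.01
time: 16.65
ee_pos: [0.5682, 0.1142, 0.0356]
tcp_rot: [179.7, 3.2, 82.4]
wrist_force: [3.3, 12.9, -2.4]
opening: 0.01
```

```bash
python3 -m pendant '[[0,[-1.2,-1,0],[0,0,0]],[0,[-1.8,-1.5,-1],[0.3,0,0]],[0,[-1.8,-1.5,-2],[0.6,-0.1,0]],[0,[-1.8,-1.5,-3],[1,-0.1,0]],[0,[-1.8,-1.5,-3],[1,-0.1,0]]]'; python3 -m pendant '[[0,[-0.5,-1.2,-1],[0.4,0,0]],[0,[-0.5,-1.2,-2.5],[0.9,-0.1,0]],[0,[-0.5,-1.2,-4],[1.5,-0.2,0]],[0,[-0.5,-1.2,-5.5],[2,-0.2,0]],[0,[-0.5,-1.2,-5.5],[2,-0.2,0]]]'
```

```text
time: 17.27
ee_pos: [0.5674, 0.1141, 0.0332]
tcp_rot: [179.6, 2.0, 82.4]
wrist_force: [3.4, 13.3, -2.5]
opening: 0.0099
time: 17.9
ee_pos: [0.5677, 0.1143, 0.0284]
tcp_rot: [179.6, -0.3, 82.4]
wrist_force: [3.4, 12.9, -1.4]
opening: 0.0096
```

```bash
python3 -m pendant '[[0,[0,0,-0.6],[0,0,0]],[0,[0.2,1.5,-0.8],[0,0,0]],[0,[0.4,3,-0.8],[0,0,0]],[0,[0.6,4.5,-0.8],[0,0,0]],[0,[0.6,4.5,-0.8],[0,0,0]]]'; python3 -m pendant '[[0,[0.1,1,0],[0,0,0]],[0,[0.3,2,0],[0,0,0]],[0,[0.3,2,0],[0,0,0]]]'
python3 - <<'E'
from h import *
p,M,T=wrist('w8.png')
a=cv2.imread('pics/w8.png')[270:370,230:330]; b=cv2.imread('pics/w8.png')[0:420:1,130:430]
cv2.imwrite('pics/crop8.png',np.hstack([cv2.resize(a,(500,500),interpolation=3),cv2.resize(b,(300,500))]))
E
```

```text
time: 18.52
ee_pos: [0.5688, 0.1188, 0.028]
tcp_rot: [179.5, -0.3, 82.4]
wrist_force: [3.1, 3.9, 0.6]
opening: 0.0097
time: 18.9
ee_pos: [0.569, 0.1193, 0.028]
tcp_rot: [179.5, -0.1, 82.3]
wrist_force: [0.3, -5.6, 1.2]
opening: 0.01
18.9 [0.569  0.1193 0.028 ] [ 1.7951e+02 -1.3000e-01  8.2350e+01] [ 0.3 -5.6  1.2]
```

View pics/crop8.png

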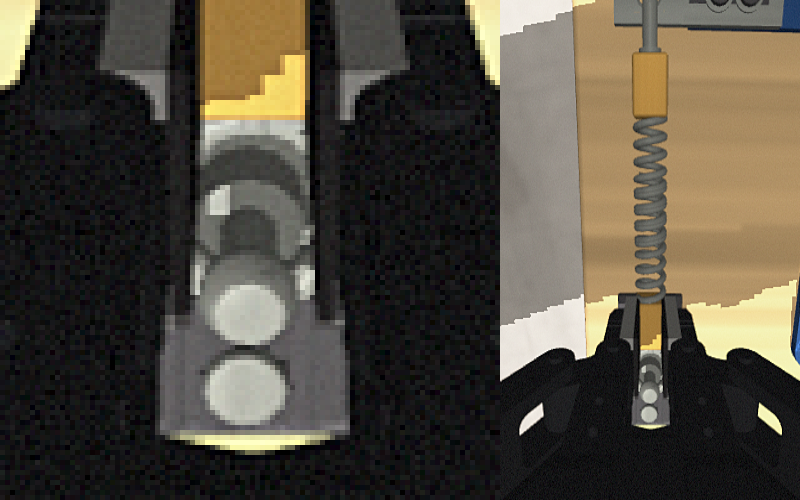

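The eye now surrounds the neck, and the head at crop (250,300) sits above the eye's far wire. I ease off slightly, then open.

```bash
python3 -m pendant '[[0,[0,-0.3,0],[0,0,0]],[0,[0,-0.3,0],[0,0,0]]]'; python3 -m pendant '[[20,[0,0,0],[0,0,0]],[30,[0,0,0],[0,0,0]],[30,[0,0,0],[0,0,0]],[35,[0,0,0],[0,0,0]],[35,[0,0,0],[0,0,0]],[35,[0,0,0],[0,0,0]],[35,[0,0,15],[0,0,0]],[35,[0,0,40],[0,0,0]],[35,[0,0,80],[0,0,0]],[35,[0,0,120],[0,0,0]],[35,[-30,-60,140],[0,0,0]],[35,[-60,-100,140],[0,0,0]],[35,[-60,-100,140],[0,0,0]],[35,[-60,-100,140],[0,0,0]]]'
python3 - <<'E'
from h import *
p,M,T=wrist('w9.png'); q=camera('scene'); save(q,'s9.png'); pp(p,'brake_spring','hook_tip','spring_eye','anchor_slot')
a=cv2.imread('pics/w9.png'); cv2.imwrite('pics/crop9.png',cv2.resize(a[0:240,220:520],(750,600),interpolation=3))
E
```

```text
time: 19.2
ee_pos: [0.5689, 0.119, 0.028]
tcp_rot: [179.5, -0.1, 82.3]
wrist_force: [0.5, 0.7, 0.6]
opening: 0.0097
time: 20.95
ee_pos: [0.5093, 0.019, 0.169]
tcp_rot: [179.4, -0.2, 82.3]
wrist_force: [0.0, -0.5, 0.5]
opening: 0.0305
20.95 [0.5093 0.019  0.169 ] [ 1.7943e+02 -1.7000e-01  8.2300e+01] [ 0.  -0.5  0.5]
brake_spring [([0.4462, 0.0323, 0.005], 0.63), ([0.3572, 0.0893, 0.0049], 0.6)]
hook_tip [([0.4333, 0.0384, 0.0061], 0.94), ([0.3724, 0.1011, 0.0044], 0.64)]
spring_eye [([0.3901, -0.0429, 0.0088], 0.94), ([0.5676, 0.0988, 0.0257], 0.71)]
anchor_slot [([0.568, 0.0911, 0.03], 0.81)]
```

View pics/crop9.png

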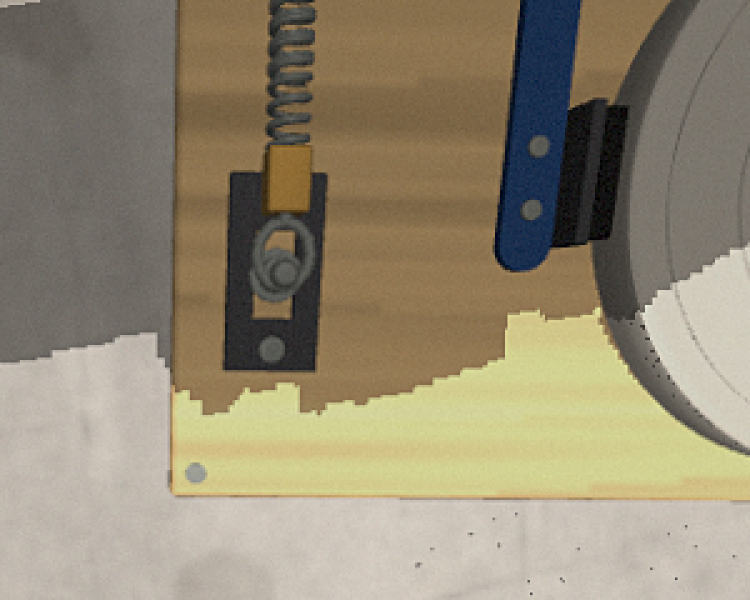

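```bash
python3 -c "
from workcell import *
print(job_done(), get_obs()['wrist_force'])"
```

```text
the job is handed in; nothing more can be done
the job is handed in; nothing more can be done
```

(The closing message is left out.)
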